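# Sort soil-lab ware into its holders

## Task

Clear up the mixed soil-lab ware: stand one tin in each bay of the shallow dark tray, slip one steel ring over each peg of the wooden board, and stand the loose amber bottle in the empty well of the grey block. Everything must end upright, resting fully down in its place and let go. Leave the white crucible and the black stopper standing where they are.

Things in the scene. Friction and masses are not known exactly. Their poses are not given: they have to be found in the camera images.
- tin1_mid (a point): Closed aluminium soil tin, a plain round can with flat lid: diameter 50 mm at the lid (upper 12 mm), 48 mm below, height 45 mm, about 120 g. Starts upright, loose on the bench. Point: its centre, 22.5 mm above its underside; z is its axis. The two tins are interchangeable.
- tin2_mid (a point): Closed aluminium soil tin, a plain round can with flat lid: diameter 50 mm at the lid (upper 12 mm), 48 mm below, height 45 mm, about 120 g. Starts upright, loose on the bench. Point: its centre, 22.5 mm above its underside; z is its axis. The two tins are interchangeable.
- ring1_mid (a point): Steel soil-sampling ring, a short tube open at both ends (a hole seen from above): outside diameter 50 mm, inside 44 mm, height 50 mm, about 120 g. Starts upright, loose on the bench. Point: its centre on the axis, 25 mm above its underside; z is its axis. The two rings are interchangeable.
- ring2_mid (a point): Steel soil-sampling ring, a short tube open at both ends (a hole seen from above): outside diameter 50 mm, inside 44 mm, height 50 mm, about 120 g. Starts upright, loose on the bench. Point: its centre on the axis, 25 mm above its underside; z is its axis. The two rings are interchangeable.
- bottle_mid (a point): The loose amber glass bottle with white screw cap: body diameter 34 mm up to 40 mm height, cap diameter 29 mm from 45 to 62 mm, height 62 mm, about 90 g. Starts upright, loose on the bench. Point: its centre, 31 mm above its underside; z is its axis.
- tin_tray: Shallow dark sheet-steel tray with a cross wall: two bays for tins. Fixed, 72 (own x) by 141 mm (own y), origin at centre of underside on the bench, yaw within 0.25 rad of world. Floor 3 mm thick; walls 3 mm thick, tops 13 mm above the bench. Bay centres at own (0, +36) and (0, -36) mm, 66 by 66 mm inside. Best grip for setting down: fingers on the tray's own-x sides, as its neighbour is 72 mm off along y.
- peg_board: Brown wooden board with two round pegs for rings. Fixed, 72 (own x) by 141 mm (own y), origin at centre of underside on the bench, yaw within 0.25 rad of world. Board 10 mm thick; pegs at own (0, +36) and (0, -36) mm, diameter 24 mm, tops 26 mm above the bench. A ring over a peg stands on the board. Best grip for setting down: fingers on the board's own-x sides, as the neighbour is 72 mm off along y.
- bottle_block: Grey plastic block, 20 mm high, two round wells. Fixed, 72 (own x) by 141 mm (own y), origin at centre of underside on the bench, yaw within 0.25 rad of world. Wells at own (0, +36) and (0, -36) mm, diameter 51 mm, floor 6 mm above the bench. The +y well already holds a like bottle, fixed there (top 68 mm above bench); the -y well is empty. Best grip: fingers on the own-x sides.
- crucible_mid (a point): Bystander: small open white porcelain crucible, rim diameter 40 mm, height 34 mm, loose on the bench among the things. Point: its centre, 17 mm above the bench. Leave it standing where it is.
- stopper_mid (a point): Bystander: black rubber stopper, tapered, standing on its small end, diameter 25 mm below, 31 mm above, height 28 mm, loose on the bench among the things. Point: its centre, 14 mm above the bench. Leave it standing where it is.
Mind the look-alikes: they are no part of the job. What is shaped like the part that bears bottle_mid but purple is not meant.

How it is judged (in metres and radians):
At the end, for the whole second after the job is handed in: One tin in each tray bay, one ring over each peg and the bottle in the empty well: each centre within 13 mm of its place along the holder's x and y, at its resting height within 4 mm, upright within 0.1 rad, and at rest (under 10 mm/s and 0.1 rad/s) ((((x of tin1_mid in the frame of tin_tray between -0.013 and 0.013 m and y of tin1_mid in the frame of tin_tray between 0.023 and 0.049 m and z of tin1_mid in the frame of tin_tray between 0.0215 and 0.0295 m and angle between tin1_mid's own z axis and vertical below 0.1 rad) and (x of tin2_mid in the frame of tin_tray between -0.013 and 0.013 m and y of tin2_mid in the frame of tin_tray between -0.049 and -0.023 m and z of tin2_mid in the frame of tin_tray between 0.0215 and 0.0295 m and angle between tin2_mid's own z axis and vertical below 0.1 rad)) or ((x of tin1_mid in the frame of tin_tray between -0.013 and 0.013 m and y of tin1_mid in the frame of tin_tray between -0.049 and -0.023 m and z of tin1_mid in the frame of tin_tray between 0.0215 and 0.0295 m and angle between tin1_mid's own z axis and vertical below 0.1 rad) and (x of tin2_mid in the frame of tin_tray between -0.013 and 0.013 m and y of tin2_mid in the frame of tin_tray between 0.023 and 0.049 m and z of tin2_mid in the frame of tin_tray between 0.0215 and 0.0295 m and angle between tin2_mid's own z axis and vertical below 0.1 rad))) and (((x of ring1_mid in the frame of peg_board between -0.013 and 0.013 m and y of ring1_mid in the frame of peg_board between 0.023 and 0.049 m and z of ring1_mid in the frame of peg_board between 0.031 and 0.039 m and angle between ring1_mid's own z axis and vertical below 0.1 rad) and (x of ring2_mid in the frame of peg_board between -0.013 and 0.013 m and y of ring2_mid in the frame of peg_board between -0.049 and -0.023 m and z of ring2_mid in the frame of peg_board between 0.031 and 0.039 m and angle between ring2_mid's own z axis and vertical below 0.1 rad)) or ((x of ring1_mid in the frame of peg_board between -0.013 and 0.013 m and y of ring1_mid in the frame of peg_board between -0.049 and -0.023 m and z of ring1_mid in the frame of peg_board between 0.031 and 0.039 m and angle between ring1_mid's own z axis and vertical below 0.1 rad) and (x of ring2_mid in the frame of peg_board between -0.013 and 0.013 m and y of ring2_mid in the frame of peg_board between 0.023 and 0.049 m and z of ring2_mid in the frame of peg_board between 0.031 and 0.039 m and angle between ring2_mid's own z axis and vertical below 0.1 rad))) and x of bottle_mid in the frame of bottle_block between -0.013 and 0.013 m and y of bottle_mid in the frame of bottle_block between -0.049 and -0.023 m and z of bottle_mid in the frame of bottle_block between 0.033 and 0.041 m and angle between bottle_mid's own z axis and vertical below 0.1 rad and linear speed of each of tin1, tin2, ring1, ring2, bottle below 0.01 m/s and angular speed of each of tin1, tin2, ring1, ring2, bottle below 0.1 rad/s); the robot touches nothing.
It fails at once if the crucible is shifted by more than 25 mm or knocked over (distance of crucible_mid from where it was at the start of the episode above 0.025 m or angle between crucible_mid's own z axis and vertical above 0.5 rad).
It fails at once if the stopper is shifted by more than 25 mm or knocked over (distance of stopper_mid from where it was at the start of the episode above 0.025 m or angle between stopper_mid's own z axis and vertical above 0.5 rad).
It also fails if it takes over 106 s, if anything falls off the work surface, if the arm or the gripper's body presses on something with over 40 N, if the wrist force passes 120 N, or if a joint passes its speed limit or range.

## Robot

A 6-joint arm with a two-finger parallel gripper is mounted at the origin on the work surface. World frame = base frame: x ahead of the robot, y to its left, z up, the work surface at z = 0. Lengths are in mm, angles in rad, forces in N, time in s.
With the tool pointing down it reaches from about 275 to 875 mm from the base axis. Payload 12.5 kg.
Tool frame: the origin (TCP) lies on the mounting face of the last link; the fingertips stand 173 mm ahead of it and the grasp point (between the pads) lies 155 mm ahead of it (env.nose_length is the distance from the TCP to the fingertips, in mm); x points along the fingers, z is the direction in which the jaws open and shut, and the axes are right-handed (so a half turn about x gives the same grasp; the last joint's range is limited). The gripper opens to 85 mm and grips with 20 to 120 N. Pads are 22 mm wide; open, the fingers measure 114 mm over their backs; the gripper's body (76 mm by 85 mm) begins 54 mm behind the grasp point. The pads swing forward as they close: fully open they stand 13 mm farther back than shut.
Start: joints at [-1.258, 0.351, 1.652, -0, 1.139, -0.085], TCP at [213.083, -507.032, 404.69] pointing down, gripper open.
Joint ranges: [-2.75, 2.75], [-0.79, 2.1], [0.01, 2.65], [-1.57, 4.71], [0.07, 3.14], [-2.87, 2.87]. Speed limits (rad/s): [2.22, 2.22, 2.79, 3.14, 3.14, 3.14].

## Interface

Orientations are given as a rotation vector (axis times angle).
In Python, from station import env gives the robot as it stands. The module is installed in compiled form; this text tells all that it offers.
- The arm moves only by the tool arm_command, never from a script. Its argument "moves" is a list of rows, each a list of 7 numbers: the turn, a rotation vector about the tool's x, y, z scaled (see below), then the shift along the tool's x, y, z scaled (see below), then the gripper command: -1 is shut, 1 is fully open, values between are in proportion. In form: [[ax, ay, az, dx, dy, dz, jaw], ...]. A call has 1 to 12 rows; each row is the pose to reach, as a shift and turn from the pose commanded when the call began, along the tool's axes at that moment, turning the shorter way round; what a row does not reach only later rows make up. The controller multiplies each number of a shift by 0.15 m and each number of a turn by 180 degrees. A row lasts 1/12 s, in which the tool goes at most 41.7 mm and 7.16 degrees, less where a joint would pass 70% of its speed; a pose out of reach is approached as far as the arm can. A call with a number of a shift or a turn outside -1 to 1 is refused whole. A call with a gripper value outside its range is refused whole. The fingers move at their own pace and stop on an object; "newtons" is the grip in N (left out, the last holds). Time passes only in rows, so rows that repeat a pose let the fingers close. It gives the time, the measured TCP pose, the force and the opening at its end, in the units of the state.
- env.get_obs(): the state, without advancing time (a new reading comes with each control period).
- env.camera(name): name is "side" or "top"; returns a dict with "pixels" (384x512x3 uint8, blue, green, red), "vertical_fov" (degrees; the focal length in pixels is half the picture's height over the tangent of half this angle, whatever the lens; pixels are square), "cx", "cy" (the principal point, pixels), "D" ([k1, k2, p1, p2, k3] as OpenCV has them; the pictures are not rectified), "R" (3x3) and "t" (3): a world point X has camera coordinates R X + t. Camera axes: x right, y down, z forward; pixel columns grow to the right and rows downward; lengths in mm; the calibration is good to about 2 mm. A picture is of the moment at which its call begins. There is no depth.
- env.job_done(): hands the job in, once; it reports no verdict.
The state is a dict: "t": time; "joints": joint angles; "joint_vel": joint speeds; "tau": joint torques, N m; "tool_pos": TCP position; "tool_rot": TCP orientation; "ft_force": force on the tool from outside, world axes, zero at the start; "moment": the same for the moment, N m; "grip_width": finger opening in mm.
Only numpy, scipy, OpenCV 4.12 (cv2) and the standard library are available. Lean on these libraries where they do the work, as an engineer would, in place of code of your own. Each camera call takes 0.05 s, during which the arm holds its last target. There are 200 camera calls.

## Working session

There is one attempt and no reset: what is moved stays moved. The work goes in short steps, Python scripts to look and compute and a tool call to move; the robot and the scene stay as the last step left them, time stands still between calls to the robot, and variables do not carry over. Pictures are saved under pics/ and viewed, about 12 in all and at most 16, crops included, and the job is handed in when it is done.

Besides the shell and the picture viewer there is one more tool, called after "Request:" by a JSON object that holds its "method" and its "body", one argument or row to a line. arm_command: Moves the arm, as the interface text tells. Its arguments: {"type":"object","properties":{"moves":{"type":"array","items":{"type":"array","items":{"type":"number"}}},"newtons":{"type":"number"}},"required":["moves"]}

```bash
mkdir -p pics; ls; python3 - <<'E'
from station import env
import cv2,numpy as np
for n in("top","side"):
    c=env.camera(n); cv2.imwrite(f"pics/{n}0.png",cv2.resize(c["pixels"],(800,600),interpolation=cv2.INTER_CUBIC))
    np.save(f"{n}0.npy",c["pixels"])
    print(n,{k:v for k,v in c.items() if k!="pixels"})
print(env.get_obs(),env.nose_length)
E
```

```text
pics
top {'vertical_fov': 47.79061911546113, 'cx': 256.3039193424184, 'cy': 195.79665694361833, 'D': array([-0.13187724,  0.        ,  0.        ,  0.        ,  0.        ]), 'R': array([[-0.02863932, -0.99957003,  0.00628869],
       [-0.99377454,  0.02779451, -0.10788708],
       [ 0.1076659 , -0.00933935, -0.99414326]]), 't': array([   5.51478763,  543.43966342, 1006.13351111])}
side {'vertical_fov': 43.77742943057639, 'cx': 252.5138771227434, 'cy': 193.45814515867377, 'D': array([-0.06433556,  0.        ,  0.        ,  0.        ,  0.        ]), 'R': array([[ 0.99453674, -0.1026873 ,  0.01876125],
       [-0.06534117, -0.75255677, -0.65527768],
       [ 0.0814076 ,  0.65047185, -0.75515507]]), 't': array([-531.77534621,   68.42249618, 1089.89813238])}
{'t': 0.1, 'joints': array([-1.25756921e+00,  3.51159409e-01,  1.65233261e+00, -3.59485096e-06,
        1.13909848e+00, -8.45950477e-02]), 'joint_vel': array([ 0.00052184, -0.00163114,  0.00114077, -0.00257645, -0.00141389,
       -0.00096481]), 'tau': array([ 7.54666180e-04, -5.06830680e+01, -2.91875732e+01, -8.29824512e-05,
        2.69701966e-03, -2.26802581e-05]), 'tool_pos': array([ 213.06764918, -506.93145883,  404.23518341]), 'tool_rot': array([ 0.91197251,  1.37234251, -0.91095482]), 'ft_force': array([ 0.83840775, -0.11659978, -0.35576423]), 'moment': array([ 0.00014891,  0.03362083, -0.01893431]), 'grip_width': 85.49319701213363} 173.4
```

View pics/top0.png

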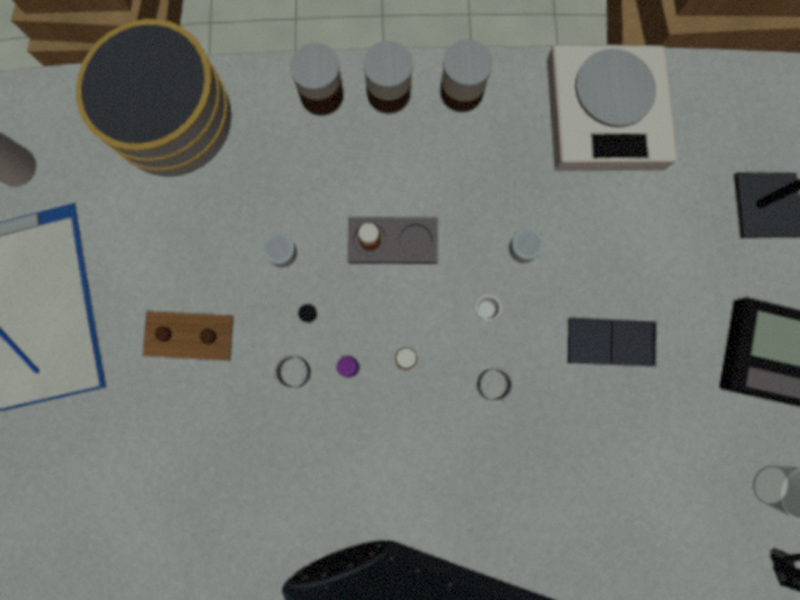

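View pics/side0.png

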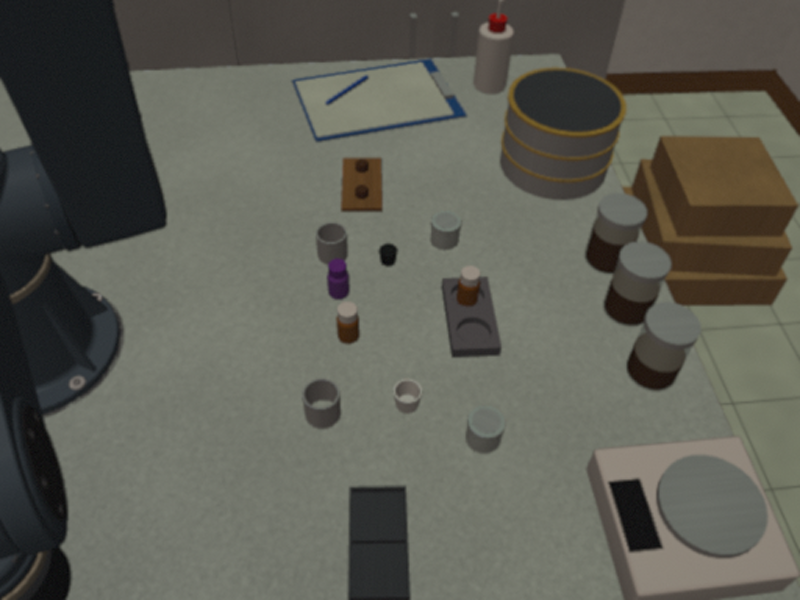

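Top view (800x600 px): the tins are at (281,250) and (526,246), and the rings at (294,371) and (493,383). The stopper is at (307,313) and the crucible at (487,308). The board is at (188,336), the tray at (612,341) and the block at (393,240). There are two bottle candidates: the white-capped one at (405,358), whose body is amber in the side view at (347,322), and the purple one at (347,366). The amber one fits the description. I'll confirm it in enlarged crops.

```bash
python3 - <<'E'
import cv2,numpy as np
a=np.load("top0.npy")
def crop(n,im,x0,y0,w,h,s):
    c=cv2.resize(im[y0:y0+h,x0:x0+w],None,fx=s,fy=s,interpolation=cv2.INTER_CUBIC)
    c=cv2.convertScaleAbs(c,alpha=1.5)
    for i in range(0,w,20): cv2.putText(c,str(x0+i),(i*s,10),0,.35,(0,255,255)); cv2.line(c,(i*s,12),(i*s,h*s),(0,90,90),1)
    for i in range(0,h,20): cv2.putText(c,str(y0+i),(0,i*s+10),0,.35,(0,255,255)); cv2.line(c,(0,i*s),(w*s,i*s),(0,90,90),1)
    cv2.imwrite(n,c)
crop("pics/L.png",a,84,130,200,130,4)
crop("pics/R.png",a,240,130,200,130,4)
E
```

```text
(no output)
```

View pics/L.png

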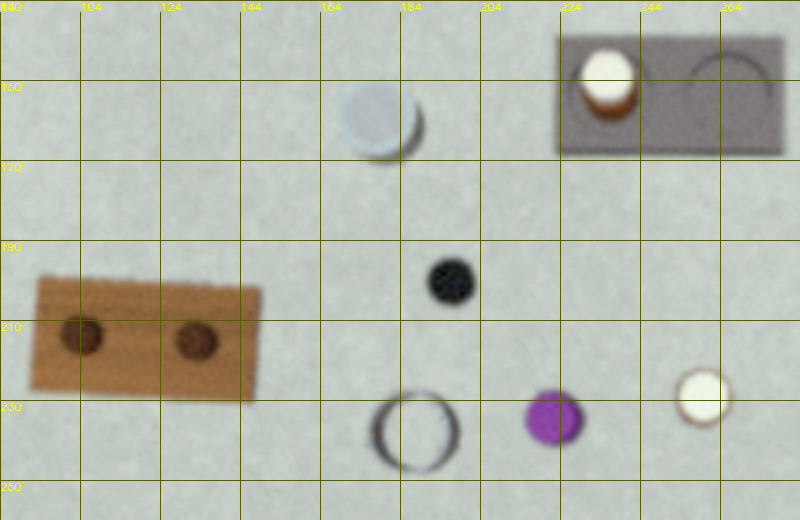

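View pics/R.png

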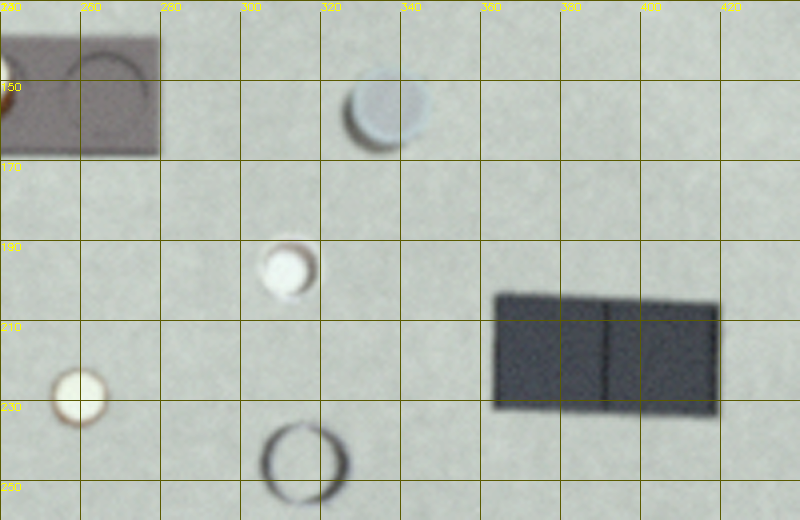

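Confirmed: the bottle at L-crop (703,397), original px (260,229), has a white cap and amber rim. The purple one at (554,418) is the look-alike. Next I'll turn these readings into positions.

```bash
cat > h.py <<'E'
import cv2,numpy as np
from station import env
from scipy.spatial.transform import Rotation as Ro
def K(c):
    f=192/np.tan(np.radians(c["vertical_fov"])/2); return np.array([[f,0,c["cx"]],[0,f,c["cy"]],[0,0,1]])
def world(c,p,z):
    u=cv2.undistortPoints(np.array([[p]],float),K(c),c["D"])[0,0]
    d=c["R"].T@np.array([*u,1]); C=-c["R"].T@c["t"]; return (C+d*(z-C[2])/d[2])
def pix(c,P): return cv2.projectPoints(np.array(P,float).reshape(-1,3),cv2.Rodrigues(c["R"])[0],c["t"],K(c),c["D"])[0][:,0]
E
python3 - <<'E'
from h import *
c=env.camera("top"); s=env.camera("side")
L=lambda x,y:(83.6+x/4,129.6+y/4); R=lambda x,y:(239.6+x/4,129.6+y/4)
pts=dict(tinA=(L(380,119),45),tinB=(R(391,107),45),ringA=(L(415,431),50),ringB=(R(305,463),50),bottle=(R(79,397),62),purple=(L(554,418),62),stop=(L(452,282),28),cruc=(R(288,269),34),pegL=(L(82,335),26),pegR=(L(196,341),26))
for k,(p,z) in pts.items():
    w=world(c,p,z); print(k,w.round(1),"side800",(pix(s,w)[0]*800/512).round(0))
for k,q,z in(("board",[L(38,277),L(262,289),L(254,403),L(30,389)],10),("block",[L(557,37),L(784,38),L(784,154),L(556,152)],20),("tray",[R(496,294),R(719,304),R(717,416),R(494,409)],13)):
    w=np.array([world(c,p,z) for p in q]); m=w.mean(0)
    yv=(w[0]+w[3]-w[1]-w[2])/2; xv=(w[0]+w[1]-w[2]-w[3])/2
    u=yv/np.linalg.norm(yv); print(k,m.round(1),"size",np.linalg.norm(xv).round(1),np.linalg.norm(yv).round(1),"yaw",np.arctan2(-u[0],u[1]).round(3),"+y",(m+36*u).round(1),"-y",(m-36*u).round(1),"side800",(pix(s,w)*800/512).round(0).tolist())
o=env.get_obs(); print(Ro.from_rotvec(o["tool_rot"]).as_matrix().round(3))
z=np.array([0,0,-1]);
for a in(np.array([1,0,0]),np.array([-1,0,0])):
    M=np.array([z,np.cross(a,z),a]).T; print((Ro.from_rotvec(o["tool_rot"]).inv()*Ro.from_matrix(M)).as_rotvec()/np.pi)
# ---- fine overlay
E
```

```text
tinA [634.3 173.   45. ] side800 [445. 221.]
tinB [ 631.2 -206.4   45. ] side800 [485. 419.]
ringA [448.5 153.4  50. ] side800 [331. 234.]
ringB [ 421.5 -144.7   50. ] side800 [322. 390.]
bottle [463.3 -14.4  62. ] side800 [347. 308.]
purple [453.7  71.4  62. ] side800 [337. 265.]
stop [537.2 133.3  28. ] side800 [388. 249.]
cruc [ 536.7 -141.6   34. ] side800 [407. 389.]
pegL [511.3 359.9  26. ] side800 [361. 162.]
pegR [505.9 289.3  26. ] side800 [361. 188.]
board [508.9 325.7  10. ] size 69.5 141.4 yaw -0.081 +y [511.8 361.6  10. ] -y [506.  289.8  10. ] side800 [[381.0, 157.0], [382.0, 208.0], [341.0, 208.0], [343.0, 157.0]]
block [ 6.49e+02 -4.00e-01  2.00e+01] size 71.9 138.9 yaw -0.034 +y [650.2  35.6  20. ] -y [647.7 -36.4  20. ] side800 [[487.0, 276.0], [501.0, 346.0], [452.0, 349.0], [442.0, 278.0]]
tray [ 479.9 -339.7   13. ] size 69.7 140.8 yaw -0.07 +y [ 482.4 -303.8   13. ] -y [ 477.4 -375.6   13. ] side800 [[405.0, 484.0], [410.0, 595.0], [350.0, 595.0], [350.0, 485.0]]
[[-0.     0.922  0.387]
 [ 0.001  0.387 -0.922]
 [-1.     0.    -0.001]]
[-3.73370553e-01 -1.80429469e-04 -1.42604849e-04]
[ 6.26629404e-01 -1.59033528e-04  2.01215703e-04]
```

The side-view reprojections and the known sizes agree. I'll hold the jaws along world x throughout. First move: turn and approach.

Request:
{"method": "arm_command", "body": {
  "moves": [
    [-0.3734,0,0,0.6667,0.95,-0.541,1],
    [-0.3734,0,0,0.6667,0.95,-0.541,1],
    [-0.3734,0,0,0.6667,0.95,-0.541,1],
    [-0.3734,0,0,0.6667,0.95,-0.541,1],
    [-0.3734,0,0,0.6667,0.95,-0.541,1],
    [-0.3734,0,0,0.6667,0.95,-0.541,1],
    [-0.3734,0,0,0.6667,0.95,-0.541,1],
    [-0.3734,0,0,0.6667,0.95,-0.541,1],
    [-0.3734,0,0,0.6667,0.95,-0.541,1],
    [-0.3734,0,0,0.6667,0.95,-0.541,1],
    [-0.3734,0,0,0.6667,0.95,-0.541,1],
    [-0.3734,0,0,0.6667,0.95,-0.541,1]
  ],
  "newtons": 50
}}

```text
t: 1.2
tool_pos: [313.0, -377.0, 304.6]
tool_rot: [0.002, 1.571, -0.001]
ft_force: [-0.3, -0.3, 0.0]
grip_width: 85.2
```

Request:
{"method": "arm_command", "body": {
  "moves": [
    [0,0,0,0,0.8,0.7233,1],
    [0,0,0,0,0.8,0.7233,1],
    [0,0,0,0,0.8,0.7233,1],
    [0,0,0,0,0.8,0.7233,1],
    [0,0,0,0,0.8,0.7233,1]
  ]
}}

```text
t: 1.62
tool_pos: [424.3, -253.3, 304.8]
tool_rot: [-0.001, 1.57, 0.002]
ft_force: [0.7, -0.1, 0.8]
grip_width: 85.3
```

Request:
{"method": "arm_command", "body": {
  "moves": [
    [0,0,0,0,0.7487,0,1],
    [0,0,0,0,0.7487,0,1],
    [0,0,0,0,0.7487,0,1],
    [0,0,0,0,0.7487,0,1],
    [0,0,0,0.4,0.7487,0,1],
    [0,0,0,0.4,0.7487,0,1],
    [0,0,0,0.6,0.7487,0,1],
    [0,0,0,0.8,0.7487,0,1],
    [0,0,0,0.8,0.7487,0,1]
  ]
}}

```text
t: 2.37
tool_pos: [420.2, -144.6, 180.8]
tool_rot: [0.004, 1.577, 0.001]
ft_force: [-1.5, 0.5, -1.7]
grip_width: 85.5
```

Request:
{"method": "arm_command", "body": {
  "moves": [
    [0,0,0,0,0,0,0],
    [0,0,0,0,0,0,-1],
    [0,0,0,0,0,0,-1],
    [0,0,0,0,0,0,-1],
    [0,0,0,0,0,0,-1],
    [0,0,0,0,0,0,-1],
    [0,0,0,0,0,0,-1],
    [0,0,0,0,0,0,-1]
  ]
}}

```text
t: 3.03
tool_pos: [422.0, -145.0, 186.6]
tool_rot: [-0.001, 1.568, -0.001]
ft_force: [-2.5, -0.7, 8.5]
grip_width: 49.1
```

Request:
{"method": "arm_command", "body": {
  "moves": [
    [0,0,0,-0.1,0,0,-1],
    [0,0,0,-0.3,0,0,-1],
    [0,0,0,-0.5,0,0,-1],
    [0,0,0,-0.6667,0,0,-1],
    [0,0,0,-0.6667,0.2,0.1,-1],
    [0,0,0,-0.6667,0.4,0.2,-1],
    [0,0,0,-0.6667,0.6,0.3,-1],
    [0,0,0,-0.6667,0.8,0.3,-1],
    [0,0,0,-0.6667,1,0.3,-1],
    [0,0,0,-0.6667,1,0.3,-1]
  ]
}}

```text
t: 3.87
tool_pos: [466.2, 8.9, 286.1]
tool_rot: [-0.002, 1.569, 0.003]
ft_force: [0.3, -0.6, -2.0]
grip_width: 48.9
```

Request:
{"method": "arm_command", "body": {
  "moves": [
    [0,0,0,0,0.25,0.1,-1],
    [0,0,0,0,0.5,0.2,-1],
    [0,0,0,0,0.75,0.3,-1],
    [0,0,0,0,1,0.3,-1],
    [0,0,0,0,1,0.3,-1]
  ]
}}

```text
t: 4.28
tool_pos: [511.7, 159.9, 286.2]
tool_rot: [-0.001, 1.568, 0.004]
ft_force: [-0.6, 0.1, -1.3]
grip_width: 48.5
```

Request:
{"method": "arm_command", "body": {
  "moves": [
    [0,0,0,0,0.25,0,-1],
    [0,0,0,0,0.5,0,-1],
    [0,0,0,0,0.75,0,-1],
    [0,0,0,0,1,0,-1],
    [0,0,0,0,1,0,-1]
  ]
}}

```text
t: 4.7
tool_pos: [511.0, 309.8, 286.4]
tool_rot: [-0.001, 1.568, 0.005]
ft_force: [0.0, 0.2, -1.3]
grip_width: 48.7
```

Request:
{"method": "arm_command", "body": {
  "moves": [
    [0,0,0,0,0.2,0,-1],
    [0,0,0,0,0.3733,0,-1],
    [0,0,0,0,0.3733,0,-1],
    [0,0,0,0,0.3733,0,-1],
    [0,0,0,0.15,0.3733,0,-1],
    [0,0,0,0.3,0.3733,0,-1],
    [0,0,0,0.3,0.3733,0,-1],
    [0,0,0,0.3,0.3733,0,-1]
  ]
}}

```text
t: 5.37
tool_pos: [511.6, 360.1, 239.8]
tool_rot: [-0.0, 1.572, -0.001]
ft_force: [-0.3, -0.2, -0.7]
grip_width: 49.2
```

```bash
python3 - <<'E'
from h import *
for n,b in(("top",(60,170,200,130)),("side",(180,60,200,130))):
    x,y,w,h=b; p=env.camera(n)["pixels"][y:y+h,x:x+w]
    globals()[n]=cv2.convertScaleAbs(cv2.resize(p,(600,300*130//100-90),interpolation=2),alpha=1.5)
cv2.imwrite("pics/c1.png",np.vstack([top,side])); print(env.get_obs()["tool_pos"],env.get_obs()["grip_width"])
E
```

```text
[512.00971449 360.83711269 241.32401867] 48.666209850814994
```

View pics/c1.png

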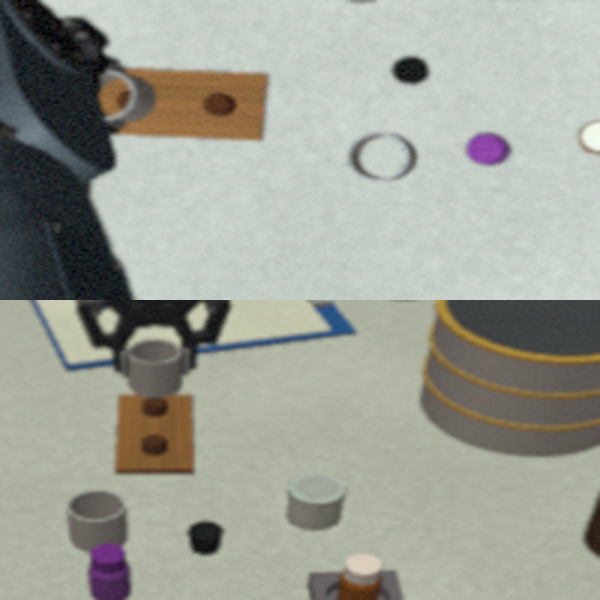

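The ring hangs upright over the left peg: the top crop shows the peg inside the ring at about (120,95). Lowering and releasing.

Request:
{"method": "arm_command", "body": {
  "moves": [
    [0,0,0,0.08,0,0,-1],
    [0,0,0,0.16,0,0,-1],
    [0,0,0,0.23,0,0,-1],
    [0,0,0,0.28,0,0,-1],
    [0,0,0,0.293,0,0,-1],
    [0,0,0,0.293,0,0,-1],
    [0,0,0,0.293,0,0,-1]
  ]
}}

```text
t: 6.05
tool_pos: [511.2, 361.3, 196.0]
tool_rot: [-0.001, 1.572, -0.0]
ft_force: [-5.7, -3.6, 11.5]
grip_width: 48.9
```

Request:
{"method": "arm_command", "body": {
  "moves": [
    [0,0,0,0,0,0,0.5],
    [0,0,0,0,0,0,0.8],
    [0,0,0,0,0,0,0.8],
    [0,0,0,0,0,0,0.8],
    [0,0,0,0,0,0,0.8],
    [0,0,0,-0.2,0,0,0.8],
    [0,0,0,-0.4,0,0,0.8],
    [0,0,0,-0.6,0,0,1],
    [0,0,0,-0.6,0,0,1]
  ]
}}

```text
t: 6.8
tool_pos: [512.6, 362.0, 291.6]
tool_rot: [0.003, 1.563, 0.004]
ft_force: [-1.0, -0.1, 0.8]
grip_width: 85.1
```

Request:
{"method": "arm_command", "body": {
  "moves": [
    [0,0,0,0,-0.25,-0.14,1],
    [0,0,0,0,-0.5,-0.28,1],
    [0,0,0,0,-0.75,-0.42,1],
    [0,0,0,0,-0.75,-0.42,1]
  ]
}}

```text
t: 7.13
tool_pos: [445.1, 244.8, 284.6]
tool_rot: [-0.001, 1.576, -0.003]
ft_force: [0.7, 0.2, 0.2]
grip_width: 85.5
```

Request:
{"method": "arm_command", "body": {
  "moves": [
    [0,0,0,0,-0.3,0,1],
    [0,0,0,0,-0.636,0,1],
    [0,0,0,0,-0.636,0,1],
    [0,0,0,0,-0.636,0,1],
    [0,0,0,0.2,-0.636,0,1],
    [0,0,0,0.4,-0.636,0,1],
    [0,0,0,0.58,-0.636,0,1],
    [0,0,0,0.6737,-0.636,0,1],
    [0,0,0,0.6737,-0.636,0,1],
    [0,0,0,0.6737,-0.636,0,0],
    [0,0,0,0.6737,-0.636,0,-1]
  ]
}}

```text
t: 8.05
tool_pos: [448.9, 154.0, 185.5]
tool_rot: [-0.0, 1.57, 0.001]
ft_force: [0.3, 0.2, -0.3]
grip_width: 63.7
```

Request:
{"method": "arm_command", "body": {
  "moves": [
    [0,0,0,0,0,0,-1],
    [0,0,0,0,0,0,-1],
    [0,0,0,0,0,0,-1],
    [0,0,0,0,0,0,-1],
    [0,0,0,0,0,0,-1],
    [0,0,0,0,0,0,-1],
    [0,0,0,0,0,0,-1]
  ]
}}

```text
t: 8.63
tool_pos: [448.9, 153.7, 186.1]
tool_rot: [0.001, 1.568, 0.001]
ft_force: [-1.7, 1.9, 6.3]
grip_width: 49.1
```

Request:
{"method": "arm_command", "body": {
  "moves": [
    [0,0,0,-0.1,0,0,-1],
    [0,0,0,-0.3,0,0,-1],
    [0,0,0,-0.5,0,0,-1],
    [0,0,0,-0.6667,0,0,-1],
    [0,0,0,-0.6667,0.2,0.1,-1],
    [0,0,0,-0.6667,0.4,0.2,-1],
    [0,0,0,-0.6667,0.6,0.3,-1],
    [0,0,0,-0.6667,0.8,0.3833,-1],
    [0,0,0,-0.6667,0.907,0.3833,-1],
    [0,0,0,-0.6667,0.907,0.3833,-1],
    [0,0,0,-0.6667,0.907,0.3833,-1],
    [0,0,0,-0.6667,0.907,0.3833,-1]
  ]
}}

```text
t: 9.63
tool_pos: [505.7, 288.9, 285.1]
tool_rot: [-0.0, 1.571, -0.0]
ft_force: [-0.1, 0.0, -1.4]
grip_width: 48.8
```

Request:
{"method": "arm_command", "body": {
  "moves": [
    [0,0,0,0.15,0,0,-1],
    [0,0,0,0.3,0,0,-1],
    [0,0,0,0.4,0,0,-1],
    [0,0,0,0.5,0,0,-1],
    [0,0,0,0.57,0,0,-1],
    [0,0,0,0.593,0,0,-1],
    [0,0,0,0.593,0,0,-1],
    [0,0,0,0.593,0,0,-1]
  ]
}}

```text
t: 10.3
tool_pos: [506.2, 288.9, 196.4]
tool_rot: [0.001, 1.57, -0.0]
ft_force: [-0.6, 0.2, -1.1]
grip_width: 48.7
```

Request:
{"method": "arm_command", "body": {
  "moves": [
    [0,0,0,0,0,0,0.5],
    [0,0,0,0,0,0,0.8],
    [0,0,0,0,0,0,0.8],
    [0,0,0,0,0,0,0.8],
    [0,0,0,0,0,0,0.8],
    [0,0,0,-0.2,0,0,0.8],
    [0,0,0,-0.4,0,0,0.8],
    [0,0,0,-0.593,0,0,1],
    [0,0,0,-0.593,0,0,1]
  ]
}}

```text
t: 11.05
tool_pos: [507.1, 290.0, 290.1]
tool_rot: [0.003, 1.564, 0.003]
ft_force: [0.6, -0.3, 1.3]
grip_width: 85.5
```

Request:
{"method": "arm_command", "body": {
  "moves": [
    [0,0,0,0,-0.2,0.2,1],
    [0,0,0,0,-0.4,0.4,1],
    [0,0,0,0,-0.6,0.65,1],
    [0,0,0,0,-0.777,0.855,1],
    [0,0,0,0,-0.777,0.855,1],
    [0,0,0,0,-0.777,0.855,1],
    [0,0,0,0.2,-0.777,0.855,1],
    [0,0,0,0.4,-0.777,0.855,1],
    [0,0,0,0.58,-0.777,0.855,1],
    [0,0,0,0.651,-0.777,0.855,1],
    [0,0,0,0.651,-0.777,0.855,1],
    [0,0,0,0.651,-0.777,0.855,1]
  ]
}}

```text
t: 12.05
tool_pos: [634.0, 173.7, 187.6]
tool_rot: [-0.001, 1.571, 0.001]
ft_force: [-0.7, 0.0, 0.3]
grip_width: 85.4
```

Request:
{"method": "arm_command", "body": {
  "moves": [
    [0,0,0,0,0,0,0],
    [0,0,0,0,0,0,-1],
    [0,0,0,0,0,0,-1],
    [0,0,0,0,0,0,-1],
    [0,0,0,0,0,0,-1],
    [0,0,0,0,0,0,-1],
    [0,0,0,0,0,0,-1],
    [0,0,0,0,0,0,-1]
  ]
}}

```text
t: 12.72
tool_pos: [634.7, 173.1, 188.9]
tool_rot: [0.0, 1.568, 0.0]
ft_force: [-2.0, 0.2, 8.8]
grip_width: 48.4
```

Request:
{"method": "arm_command", "body": {
  "moves": [
    [0,0,0,-0.1,0,0,-1],
    [0,0,0,-0.3,0,0,-1],
    [0,0,0,-0.5,0,0,-1],
    [0,0,0,-0.6667,0,0,-1],
    [0,0,0,-0.6667,-0.2,-0.1,-1],
    [0,0,0,-0.6667,-0.4,-0.2,-1],
    [0,0,0,-0.6667,-0.6,-0.3,-1],
    [0,0,0,-0.6667,-0.8,-0.4,-1],
    [0,0,0,-0.6667,-1,-0.4,-1],
    [0,0,0,-0.6667,-1,-0.4,-1]
  ]
}}

```text
t: 13.55
tool_pos: [573.6, 18.9, 288.5]
tool_rot: [0.002, 1.57, -0.003]
ft_force: [0.2, -0.4, -0.9]
grip_width: 48.7
```

```bash
python3 - <<'E'
from h import *
for n,b in(("top",(60,110,300,150)),("side",(160,60,200,130))):
    x,y,w,h=b; p=env.camera(n)["pixels"][y:y+h,x:x+w]
    globals()[n]=cv2.convertScaleAbs(cv2.resize(p,(600,300),interpolation=2),alpha=1.5)
cv2.imwrite("pics/c2.png",np.vstack([top,side])); print(env.get_obs()["tool_pos"],env.get_obs()["grip_width"])
E
```

```text
[574.20423387  22.00178678 288.27152874] 48.52495876705089
```

View pics/c2.png

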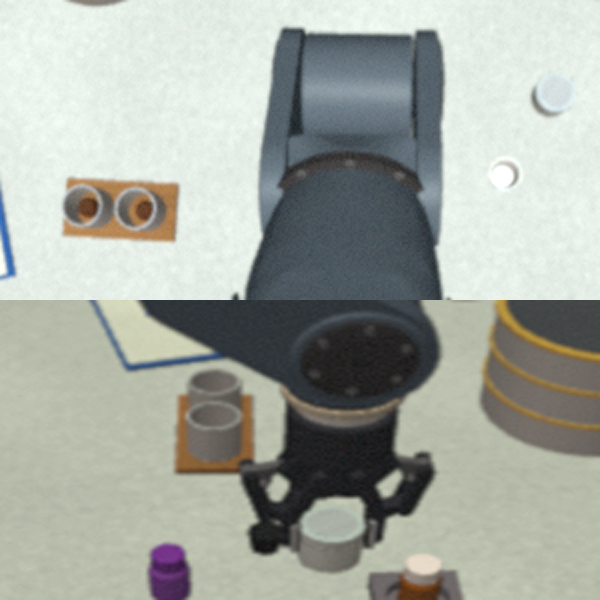

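Both rings sit over their pegs (top crop (87,206) and (139,209)), and the tin is held upright by its lid. On to the tray's +y bay.

Request:
{"method": "arm_command", "body": {
  "moves": [
    [0,0,0,0,-0.25,-0.1,-1],
    [0,0,0,0,-0.5,-0.2,-1],
    [0,0,0,0,-0.75,-0.3,-1],
    [0,0,0,0,-1,-0.3,-1],
    [0,0,0,0,-1,-0.3,-1]
  ]
}}

```text
t: 14.07
tool_pos: [529.1, -131.1, 288.0]
tool_rot: [0.001, 1.569, -0.003]
ft_force: [-0.3, -0.4, -2.8]
grip_width: 48.7
```

Request:
{"method": "arm_command", "body": {
  "moves": [
    [0,0,0,0,-0.25,-0.1,-1],
    [0,0,0,0,-0.5,-0.2,-1],
    [0,0,0,0,-0.75,-0.3,-1],
    [0,0,0,0,-1,-0.3,-1],
    [0,0,0,0,-1,-0.3,-1]
  ]
}}

```text
t: 14.48
tool_pos: [484.2, -281.5, 288.1]
tool_rot: [0.0, 1.568, -0.004]
ft_force: [-0.9, 0.0, -1.2]
grip_width: 48.2
```

Request:
{"method": "arm_command", "body": {
  "moves": [
    [0,0,0,0,-0.179,-0.0127,-1],
    [0,0,0,0,-0.179,-0.0127,-1],
    [0,0,0,0,-0.179,-0.0127,-1],
    [0,0,0,0.15,-0.179,-0.0127,-1],
    [0,0,0,0.3,-0.179,-0.0127,-1],
    [0,0,0,0.42,-0.179,-0.0127,-1],
    [0,0,0,0.53,-0.179,-0.0127,-1],
    [0,0,0,0.61,-0.179,-0.0127,-1],
    [0,0,0,0.64,-0.179,-0.0127,-1],
    [0,0,0,0.64,-0.179,-0.0127,-1],
    [0,0,0,0.64,-0.179,-0.0127,-1]
  ]
}}

```text
t: 15.4
tool_pos: [482.7, -302.9, 192.0]
tool_rot: [-0.0, 1.572, 0.001]
ft_force: [-4.6, 4.9, 6.5]
grip_width: 48.1
```

Request:
{"method": "arm_command", "body": {
  "moves": [
    [0,0,0,0,0,0,0.5],
    [0,0,0,0,0,0,0.8],
    [0,0,0,0,0,0,0.8],
    [0,0,0,0,0,0,0.8],
    [0,0,0,0,0,0,0.8],
    [0,0,0,-0.2,0,0,0.8],
    [0,0,0,-0.4,0,0,0.8],
    [0,0,0,-0.64,0,0,1],
    [0,0,0,-0.64,0,0,1]
  ]
}}

```text
t: 16.15
tool_pos: [483.6, -304.8, 293.2]
tool_rot: [-0.004, 1.564, -0.004]
ft_force: [0.4, -0.4, 1.0]
grip_width: 85.2
```

Request:
{"method": "arm_command", "body": {
  "moves": [
    [0,0,0,0,0.15,0.22,1],
    [0,0,0,0,0.3,0.45,1],
    [0,0,0,0,0.45,0.67,1],
    [0,0,0,0,0.65,0.9,1],
    [0,0,0,0,0.65,0.992,1],
    [0,0,0,0,0.65,0.992,1],
    [0,0,0,0.2,0.65,0.992,1],
    [0,0,0,0.4,0.65,0.992,1],
    [0,0,0,0.58,0.65,0.992,1],
    [0,0,0,0.6667,0.65,0.992,1],
    [0,0,0,0.6667,0.65,0.992,1],
    [0,0,0,0.6667,0.65,0.992,1]
  ]
}}

```text
t: 17.15
tool_pos: [631.1, -206.8, 187.4]
tool_rot: [0.0, 1.571, -0.0]
ft_force: [0.1, -0.4, 0.6]
grip_width: 85.2
```

Request:
{"method": "arm_command", "body": {
  "moves": [
    [0,0,0,0,0,0,0],
    [0,0,0,0,0,0,-1],
    [0,0,0,0,0,0,-1],
    [0,0,0,0,0,0,-1],
    [0,0,0,0,0,0,-1],
    [0,0,0,0,0,0,-1],
    [0,0,0,0,0,0,-1],
    [0,0,0,0,0,0,-1]
  ]
}}

```text
t: 17.82
tool_pos: [631.6, -206.6, 188.9]
tool_rot: [-0.001, 1.568, -0.001]
ft_force: [-1.2, 1.1, 7.9]
grip_width: 48.2
```

Request:
{"method": "arm_command", "body": {
  "moves": [
    [0,0,0,-0.1,0,0,-1],
    [0,0,0,-0.3,0,0,-1],
    [0,0,0,-0.5,0,0,-1],
    [0,0,0,-0.6667,0,0,-1],
    [0,0,0,-0.6667,-0.18,-0.18,-1],
    [0,0,0,-0.6667,-0.36,-0.36,-1],
    [0,0,0,-0.6667,-0.54,-0.54,-1],
    [0,0,0,-0.6667,-0.72,-0.72,-1],
    [0,0,0,-0.6667,-0.9,-0.9,-1],
    [0,0,0,-0.6667,-0.9,-0.9,-1]
  ]
}}

```text
t: 18.65
tool_pos: [492.3, -345.2, 288.4]
tool_rot: [0.002, 1.571, -0.004]
ft_force: [0.5, 0.0, -2.0]
grip_width: 48.7
```

Request:
{"method": "arm_command", "body": {
  "moves": [
    [0,0,0,0,-0.228,-0.125,-1],
    [0,0,0,0,-0.228,-0.125,-1],
    [0,0,0,0,-0.228,-0.125,-1],
    [0,0,0,0.15,-0.228,-0.125,-1],
    [0,0,0,0.3,-0.228,-0.125,-1],
    [0,0,0,0.42,-0.228,-0.125,-1],
    [0,0,0,0.53,-0.228,-0.125,-1],
    [0,0,0,0.61,-0.228,-0.125,-1],
    [0,0,0,0.64,-0.228,-0.125,-1],
    [0,0,0,0.64,-0.228,-0.125,-1],
    [0,0,0,0.64,-0.228,-0.125,-1]
  ]
}}

```text
t: 19.57
tool_pos: [477.9, -375.3, 192.0]
tool_rot: [-0.001, 1.57, 0.0]
ft_force: [-1.8, 2.5, 4.5]
grip_width: 48.4
```

Request:
{"method": "arm_command", "body": {
  "moves": [
    [0,0,0,0,0,0,0.5],
    [0,0,0,0,0,0,0.8],
    [0,0,0,0,0,0,0.8],
    [0,0,0,0,0,0,0.8],
    [0,0,0,0,0,0,0.8],
    [0,0,0,-0.2,0,0,0.8],
    [0,0,0,-0.4,0,0,0.8],
    [0,0,0,-0.64,0,0,1],
    [0,0,0,-0.64,0,0,1]
  ]
}}

```text
t: 20.32
tool_pos: [478.5, -376.6, 293.6]
tool_rot: [-0.005, 1.564, -0.005]
ft_force: [1.0, -1.1, 0.3]
grip_width: 85.8
```

Request:
{"method": "arm_command", "body": {
  "moves": [
    [0,0,0,0,0.25,0,1],
    [0,0,0,0,0.5,0,1],
    [0,0,0,0,0.75,0,1],
    [0,0,0,0,1,-0.094,1],
    [0,0,0,0,1,-0.094,1]
  ]
}}

```text
t: 20.73
tool_pos: [461.3, -220.7, 286.3]
tool_rot: [-0.0, 1.574, 0.005]
ft_force: [0.8, 0.3, -0.4]
grip_width: 85.5
```

Request:
{"method": "arm_command", "body": {
  "moves": [
    [0,0,0,0,0.25,0,1],
    [0,0,0,0,0.5,0,1],
    [0,0,0,0,0.75,0,1],
    [0,0,0,0,1,0,1],
    [0,0,0,0,1,0,1]
  ]
}}

```text
t: 21.15
tool_pos: [462.7, -71.2, 286.9]
tool_rot: [-0.002, 1.572, 0.004]
ft_force: [0.4, -0.7, -0.4]
grip_width: 85.4
```

Request:
{"method": "arm_command", "body": {
  "moves": [
    [0,0,0,0,0.25,0,1],
    [0,0,0,0,0.408,0,1],
    [0,0,0,0,0.408,0,1],
    [0,0,0,0,0.408,0,1],
    [0,0,0,0.2,0.408,0,1],
    [0,0,0,0.4,0.408,0,1],
    [0,0,0,0.56,0.408,0,1],
    [0,0,0,0.6467,0.408,0,1],
    [0,0,0,0.6467,0.408,0,1],
    [0,0,0,0.6467,0.408,0,1]
  ]
}}

```text
t: 21.98
tool_pos: [463.4, -15.3, 189.9]
tool_rot: [0.001, 1.572, -0.001]
ft_force: [0.5, -0.3, 0.4]
grip_width: 85.5
```

Request:
{"method": "arm_command", "body": {
  "moves": [
    [0,0,0,0,0,0,0],
    [0,0,0,0,0,0,-0.1],
    [0,0,0,0,0,0,-1],
    [0,0,0,0,0,0,-1],
    [0,0,0,0,0,0,-1],
    [0,0,0,0,0,0,-1],
    [0,0,0,0,0,0,-1],
    [0,0,0,0,0,0,-1],
    [0,0,0,0,0,0,-1],
    [0,0,0,0,0,0,-1]
  ]
}}

```text
t: 22.82
tool_pos: [463.5, -14.5, 190.9]
tool_rot: [-0.0, 1.57, 0.0]
ft_force: [-1.3, -0.7, 11.0]
grip_width: 32.3
```

Request:
{"method": "arm_command", "body": {
  "moves": [
    [0,0,0,-0.1,0,0,-1],
    [0,0,0,-0.3,0,0,-1],
    [0,0,0,-0.5,0,0,-1],
    [0,0,0,-0.6667,0,0,-1],
    [0,0,0,-0.6667,-0.08,0.2,-1],
    [0,0,0,-0.6667,-0.1467,0.4,-1],
    [0,0,0,-0.6667,-0.1467,0.6,-1],
    [0,0,0,-0.6667,-0.1467,0.8,-1],
    [0,0,0,-0.6667,-0.1467,0.9,-1]
  ]
}}

```text
t: 23.57
tool_pos: [600.6, -36.6, 290.4]
tool_rot: [-0.0, 1.569, -0.0]
ft_force: [0.2, 0.0, -0.3]
grip_width: 32.2
```

Request:
{"method": "arm_command", "body": {
  "moves": [
    [0,0,0,0,0,0.2,-1],
    [0,0,0,0,0,0.329,-1],
    [0,0,0,0,0,0.329,-1],
    [0,0,0,0,0,0.329,-1],
    [0,0,0,0.2,0,0.329,-1],
    [0,0,0,0.35,0,0.329,-1],
    [0,0,0,0.35,0,0.329,-1],
    [0,0,0,0.35,0,0.329,-1]
  ]
}}

```text
t: 24.23
tool_pos: [646.8, -36.4, 237.2]
tool_rot: [0.0, 1.573, 0.0]
ft_force: [0.9, 0.7, 0.5]
grip_width: 32.2
```

```bash
python3 - <<'E'
from h import *
c=env.camera("side"); p=c["pixels"][120:250,220:420]
cv2.imwrite("pics/c3.png",cv2.convertScaleAbs(cv2.resize(p,(800,520),interpolation=2),alpha=1.5)); print(env.get_obs()["tool_pos"],env.get_obs()["grip_width"])
E
```

```text
[647.43114872 -36.46514409 238.548273  ] 32.518633421509
```

View pics/c3.png

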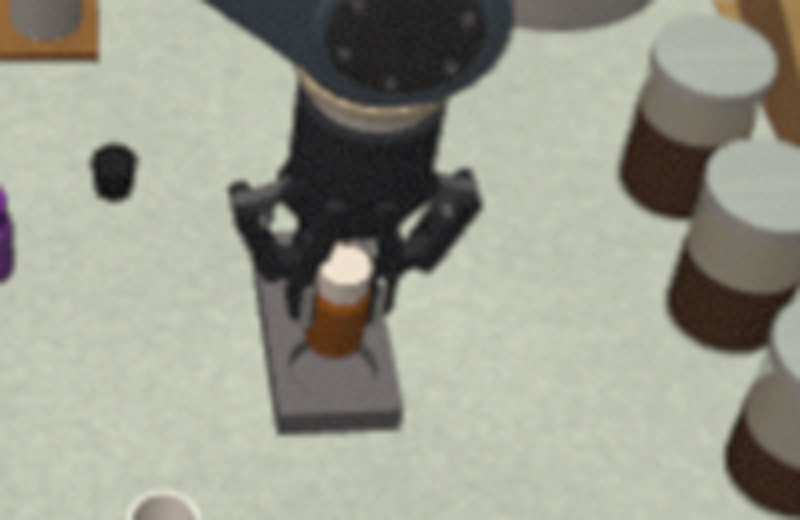

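The bottle hangs upright over the empty well (crop (338,310), well at about (335,360)). Lowering and releasing.

Request:
{"method": "arm_command", "body": {
  "moves": [
    [0,0,0,0.08,0,0,-1],
    [0,0,0,0.15,0,0,-1],
    [0,0,0,0.21,0,0,-1],
    [0,0,0,0.255,0,0,-1],
    [0,0,0,0.27,0,0,-1],
    [0,0,0,0.27,0,0,-1],
    [0,0,0,0.27,0,0,-1]
  ]
}}

```text
t: 24.87
tool_pos: [647.5, -36.4, 197.0]
tool_rot: [-0.0, 1.572, 0.0]
ft_force: [-2.6, 0.3, 4.2]
grip_width: 32.1
```

Request:
{"method": "arm_command", "body": {
  "moves": [
    [0,0,0,0,0,0,0],
    [0,0,0,0,0,0,0.5],
    [0,0,0,0,0,0,0.8],
    [0,0,0,0,0,0,0.8],
    [0,0,0,0,0,0,0.8],
    [0,0,0,0,0,0,0.8],
    [0,0,0,-0.2,0,0,0.8],
    [0,0,0,-0.4,0,0,0.8],
    [0,0,0,-0.65,0,0,1],
    [0,0,0,-0.9,0,0,1],
    [0,0,0,-0.9,0,0,1]
  ]
}}

```text
t: 25.78
tool_pos: [648.9, -36.5, 340.0]
tool_rot: [-0.001, 1.56, -0.001]
ft_force: [1.1, -0.5, 1.0]
grip_width: 85.3
```

Request:
{"method": "arm_command", "body": {
  "moves": [
    [0,0,0,0,0,-0.25,1],
    [0,0,0,0,0,-0.5,1],
    [0,0,0,0,0,-0.75,1],
    [0,0,0,0,0,-1,1],
    [0,0,0,0,0,-1,1]
  ]
}}

```text
t: 26.2
tool_pos: [492.0, -36.0, 330.8]
tool_rot: [0.001, 1.577, 0.001]
ft_force: [0.7, 0.4, 0.2]
grip_width: 85.5
```

Request:
{"method": "arm_command", "body": {
  "moves": [
    [0,0,0,0,0,-0.25,1],
    [0,0,0,0,0,-0.5,1],
    [0,0,0,0,0,-0.75,1],
    [0,0,0,0,0,-0.9,1],
    [0,0,0,0,0,-0.9,1],
    [0,0,0,0,0,-0.9,1],
    [0,0,0,0,0,-0.9,1]
  ]
}}

```text
t: 26.78
tool_pos: [363.4, -36.6, 332.4]
tool_rot: [-0.0, 1.569, -0.0]
ft_force: [0.2, -0.1, -0.1]
grip_width: 85.4
```

```bash
python3 - <<'E'
from h import *
c=env.camera("top"); s=env.camera("side")
cv2.imwrite("pics/f1.png",cv2.convertScaleAbs(cv2.resize(c["pixels"][125:255,80:430],(800,297),interpolation=2),alpha=1.5))
cv2.imwrite("pics/f2.png",cv2.convertScaleAbs(cv2.resize(s["pixels"][84:384,180:360],(360,600),interpolation=2),alpha=1.5)); print(env.get_obs()["tool_pos"],env.get_obs()["grip_width"])
E
```

```text
[363.53427935 -36.56581435 332.12044567] 85.48528824150732
```

View pics/f1.png

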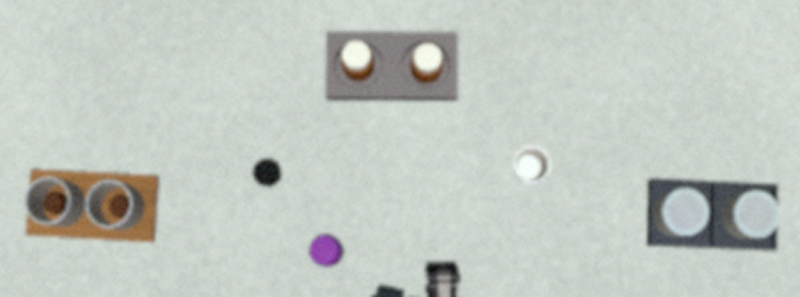

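View pics/f2.png

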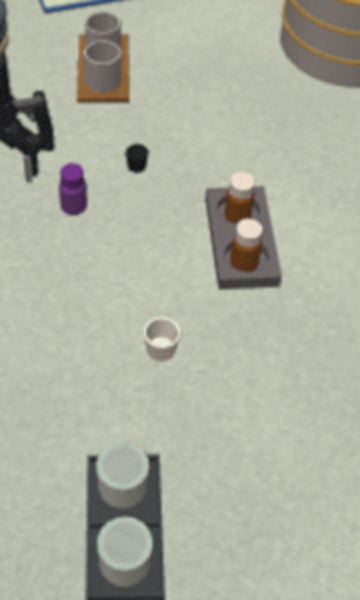

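All five look seated. I'll check that against the holder frames.

```bash
python3 - <<'E'
from h import *
c=env.camera("top")
H=dict(t=((479.9,-339.7),-.07),p=((508.9,325.7),-.081),b=((649,-.4),-.034))
for n,x,y,z,h in(("tin",686,212,48,"t"),("tin",757,214,48,"t"),("ring",51,201,60,"p"),("ring",111,204,60,"p"),("bottle",428,58,68,"b"),("stop",267,172,28,None),("cruc",531,165,34,None)):
    w=world(c,(79.8+x*.4375,124.8+y*.4377),z)[:2]; r=w
    if h: o,a=H[h]; d=w-o; r=[np.cos(a)*d[0]+np.sin(a)*d[1],-np.sin(a)*d[0]+np.cos(a)*d[1]]
    print(n,w.round(1),np.round(r,1))
E
```

```text
tin [ 481.4 -300.4] [-1.3 39.3]
tin [ 476.8 -376.2] [ -0.5 -36.6]
ring [510.1 352.9] [-1.  27.2]
ring [505.5 289.8] [ -0.5 -36. ]
bottle [645.4 -37.6] [ -2.4 -37.3]
stop [537.2 133.3] [537.2 133.3]
cruc [ 536.2 -142.8] [ 536.2 -142.8]
```

The left ring reads 9 mm off its peg, which could be a misread or a tilt. I'll check it in an enlarged crop with model circles drawn on.

```bash
python3 - <<'E'
from h import *
out=[]
th=np.linspace(0,2*np.pi,60)
for n,(x0,y0,w,h),sc in(("top",(85,190,70,50),8),("side",(210,85,50,55),8)):
    c=env.camera(n); im=cv2.convertScaleAbs(cv2.resize(c["pixels"][y0:y0+h,x0:x0+w],None,fx=sc,fy=sc,interpolation=2),alpha=1.5)
    ov=im.copy()
    for (X,Y) in((511.5,361),(506,289.5)):
        for z,r,col in((60,25,(0,255,0)),(10,25,(0,0,255))):
            p=pix(c,np.c_[X+r*np.cos(th),Y+r*np.sin(th),th*0+z]); q=((p-[x0,y0]+.5)*sc).astype(np.int32)
            cv2.polylines(ov,[q],True,col,1)
    out.append(cv2.resize(ov,(400,300 if n=="top" else 440))); out.append(cv2.resize(im,(400,300 if n=="top" else 440)))
a=np.hstack(out[:2]); b=np.hstack(out[2:])
cv2.imwrite("pics/z.png",cv2.resize(np.vstack([a,b]),(640,592)))
E
```

```text
(no output)
```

View pics/z.png

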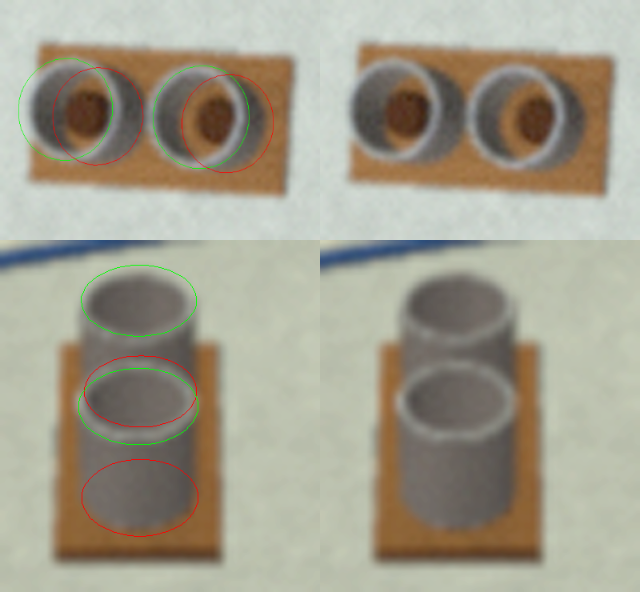

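The left ring is moved about 5.5 mm toward -y by the same amount at top and bottom, so it stands upright. That puts it at about own y = 30 mm, inside the 23–49 mm band. Handing in.

```bash
python3 -c "
from station import env
o=env.get_obs(); print(o['t'],o['ft_force'].round(1)); print(env.job_done())"
```

```text
27.0333 [ 0.5 -0.2  0.5]
the job is handed in; nothing more can be done
None
```

The job is handed in at about 27 s: both tins stand in the tray bays, both rings are over their pegs, and the amber bottle is in the empty well. The gripper is open and clear of everything. I left the purple look-alike alone.

My last camera checks put four of the five pieces within about 3.5 mm of their places. The exception is the ring on the +y peg. It first read 9 mm off. The enlarged overlay showed about 5.5 mm, shifted equally at top and bottom, so it stands upright. Both readings are inside the 13 mm limit, but they disagree by a few millimetres.

I judged upright and fully down only from the pictures, plus the lowering heights, since there is no depth reading. The stopper and crucible read within about 1.5 mm of where they started.

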